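Set the hanging board under the punch and clamp it

ROBOT

A 6-joint arm with a two-finger parallel gripper is mounted at the origin on the work surface. World frame = base frame: x ahead of the robot, y to its left, z up, the work surface at z = 0. Lengths are in mm, angles in degrees, forces in N, time in s.
With the tool pointing down it reaches from about 350 to 850 mm from the base axis. Payload 8.1 kg.
Tool frame: the origin (TCP) lies at the very end of the fingers, on their centre line; the grasp point (between the pads) lies 19 mm behind it; z points along the fingers, y is the direction in which the jaws open and shut (so a half turn about z gives the same grasp; the last joint's range is limited). The gripper opens to 85 mm and grips with 20 to 120 N. Pads are 22 mm wide; open, the fingers measure 114 mm over their backs; the gripper's body (76 mm by 85 mm) begins 54 mm behind the grasp point. The pads swing forward as they close: fully open they stand 13 mm farther back than shut.
Start: joints at [-77.143, 7.471, 85.268, -0, 87.261, -4.893], TCP at [182.941, -571.435, 231.292] pointing down, gripper open.
Joint ranges: [-169.43, 169.43], [-51.17, 129.36], [1.28, 143.12], [-76.62, 256.62], [0, 156.53], [-152.29, 152.29]. Speed limits (degrees/s): [136.94, 136.94, 159.86, 180, 180, 180].

INTERFACE

Orientations are given as [roll, pitch, yaw] about the fixed x, y, z axes, in that order (R = Rz(yaw) Ry(pitch) Rx(roll)).
In Python, from bench import r, eyes gives the robot as it stands. The module is installed in compiled form; this text tells all that it offers.
- The arm moves only by the tool play_rows, never from a script. Its argument "deltas" is a list of rows, each a list of 3 entries, a list of its own where there are three numbers: the shift along the tool's x, y, z in m, then the turn, a rotation vector about the tool's x, y, z in rad, then the closure, from 0 (fully open) to 1 (shut). A call has 1 to 8 rows; each row shifts and turns the pose as measured when the row begins, along the tool's axes as they then stand; what a row does not reach is not made up. A row lasts 1/8 s, in which the tool goes at most 62.5 mm and 10.7 degrees, less where a joint would pass 70% of its speed; a pose out of reach is approached as far as the arm can. A call with a gripper value outside its range is refused whole. The fingers move at their own pace and stop on an object; "force" is the grip in N (left out, the last holds). Time passes only in rows, so rows that do not move let the fingers close. It gives the time, the measured TCP pose, the force and the opening at its end, in the units of the state.
- r.sense(): the state, without advancing time (a new reading comes with each control period).
- eyes.snapshot(name): name is "scene" or "top"; returns the picture (420x560x3 uint8, red, green, blue); there is no depth.
- eyes.get_calibration(name): a dict with "mtx" (3x3 intrinsics, pixels), "D" ([k1, k2, p1, p2, k3] as OpenCV has them; the pictures are not rectified), "R" (3x3) and "t" (3): a world point X has camera coordinates R X + t. Camera axes: x right, y down, z forward; pixel columns grow to the right and rows downward; lengths in mm; the calibration is good to about 2 mm. A picture is of the moment at which its call begins. get_calibration takes no time and is no camera call.
- r.hand_in(): hands the job in, once; it reports no verdict.
The state is a dict: "time": time; "joint_pos": joint angles; "qd": joint speeds; "joint_efforts": joint torques, N m; "tool_pos": TCP position; "tcp_rot": TCP orientation; "ft_force": force on the tool from outside, world axes, zero at the start; "wrist_torque": the same for the moment, N m; "finger_gap": finger opening in mm.
Only numpy, scipy, OpenCV 4.12 (cv2) and the standard library are available. Lean on these libraries where they do the work, as an engineer would, in place of code of your own. Each camera call takes 0.05 s, during which the arm holds its last target. There are 200 camera calls.

TASK

Get the hanging board ready for punching: pull the red clamp knob fully out, slide the carriage by its wooden post until the red spot on the board is centred straight under the brass point of the punch on the blue stand (not the green stamp), then push the red knob fully home so that the carriage is locked there. Do not drag the carriage while it is still clamped, and leave the jar and the tin that stand on the bed and the mug and the light-coloured bone on the table where they are.

Things in the scene. Friction and masses are not known exactly. Their poses are not given: they have to be found in the camera images.
- bed: Fixed wooden press bed, 245 (x) by 470 (y) by 20 mm, flat on the table. Origin on its underside, 25 mm to -y and 7.5 mm to +x of its middle; x points away from the robot, y along the carriage's slide. A yellow guard bar 12 mm thick (x -84, y -190 to +12, z 236 mm; post at y -190) leaves no room for an upright gripper at the clamp knob; from the knob's own leaning direction it is free.
- clamp (a joint): Slide of the red clamp knob along its leaning axis, m: 0 = fully home (its pin presses on the carriage and locks it), 0.030 = fully out (carriage free). A spring detent snaps it to either end past mid travel and holds it there; it takes about 10 N.
- knob_grip (a point): Grip point on the red round knob's axis, 21 mm below its top face. Knob 34 mm across for 14 mm either side of this point, tapering at both ends, 60 mm long in all; when home it meets a grey bracket 40 mm wide, 41 mm below this point. Site z = knob axis, pointing out, 30 degrees from vertical, leaning to the bed's -x (towards the robot); point y = bed y. Pull along +z.
- carriage (a joint): Slide of the aluminium carriage along the bed's y, m, from -0.075 to +0.075; free to slide with about 2 N when the clamp is out.
- spot (a point): Centre of the red spot (18 mm across, with a red line through it across the board) on top of the plywood hanging board that is strapped to the carriage; 49 mm above the table. It moves with the carriage, only along the bed's y.
- post_top (a point): Centre of the top of the dark wooden post by which the carriage is slid, 108 mm above the table. Round, 26 mm across from 20 to 50 mm below this point, 32 mm at 8 mm below; 70 mm tall, upright, fixed on the carriage 212 mm to the bed's +y and 20 mm to its -x of the red spot.
- punch_tip (a point): Point of the brass cone of the punch, the tool on the blue stand, fixed 60 mm above the table (11 mm over the board). Its arm, 22 mm wide, reaches over the carriage from the far side, top 162 mm above the table, its lever's black ball to 210 mm.
- stamp_foot (a point): Middle of the underside of the square black foot (28 mm) of the stamp, the other tool, on the green stand with a round wooden top; not to be used. It may stand on either side of the punch; the two are about 80 to 120 mm apart along the bed's y.
- spice_jar: Bystander: amber glass jar with a red cap, 48 mm across, 85 mm tall, on the bed's back left corner. Origin at the centre of its underside
- tin: Bystander: steel tin, 44 mm across, 45 mm tall, on the bed's front left corner. Origin at the centre of its underside
- mug: Bystander: blue mug, 80 mm across, 90 mm tall, on the table to the right. Origin at the centre of its underside
- bone_short: Bystander: light smoked bone, 140 mm long, lying on the table to the left. Origin at the centre of its underside

How it is judged:
By the outcome, as a careful person would: the job done as asked, in the order asked, and still so for the second after the job is handed in, with the robot touching nothing.
It also fails if it takes over 67 s, if anything falls off the work surface, if the arm or the gripper's body presses on something with over 40 N, if the wrist force passes 120 N, or if a joint passes its speed limit or range.

## Working session

There is one attempt and no reset: what is moved stays moved. The work goes in short steps, Python scripts to look and compute and a tool call to move; the robot and the scene stay as the last step left them, time stands still between calls to the robot, and variables do not carry over. Pictures are saved under pics/ and viewed, about 8 in all and at most 12, crops included, and the job is handed in when it is done.

Besides the shell and the picture viewer there is one more tool, called as name(argument=value, ...), one argument or row to a line, values as JSON. play_rows: Moves the arm, as the interface text tells. Its arguments: {"type":"object","properties":{"deltas":{"type":"array"},"force":{"type":"number"}},"required":["deltas"]}

```bash
mkdir -p pics
python3 - <<'E'
from bench import r, eyes
import cv2,numpy as np
np.set_printoptions(precision=3,suppress=True)
print(r.sense())
for n in("scene","top"):
    im=eyes.snapshot(n); cv2.imwrite(f"pics/{n}0.png",im[:,:,::-1])
    c=eyes.get_calibration(n); print(n,c, -c["R"].T@c["t"])
E
```

```text
{'time': 0.0, 'joint_pos': array([-77.142,   7.516,  85.328,   0.001,  87.262,  -4.893]), 'qd': array([-0.033,  0.011, -0.004,  0.021,  0.045, -0.034]), 'joint_efforts': array([  0.002, -56.939, -50.055,  -0.   ,   0.015,   0.   ]), 'tool_pos': array([ 182.838, -570.891,  230.243]), 'tcp_rot': array([-179.894,   -0.011,   17.751]), 'ft_force': array([ 0.422,  0.076, -0.662]), 'wrist_torque': array([ 0.01 , -0.009, -0.017]), 'finger_gap': 85.29037321407851}
scene {'mtx': array([[513.399,   0.   , 290.152],
       [  0.   , 513.399, 204.931],
       [  0.   ,   0.   ,   1.   ]]), 'D': array([-0.077,  0.   ,  0.   ,  0.   ,  0.   ]), 'R': array([[-0.255,  0.967, -0.02 ],
       [ 0.667,  0.161, -0.727],
       [-0.7  , -0.199, -0.686]]), 't': array([ 174.532, -304.435, 1720.747])} [1451.628  222.801  962.938]
top {'mtx': array([[395.679,   0.   , 279.526],
       [  0.   , 395.679, 208.32 ],
       [  0.   ,   0.   ,   1.   ]]), 'D': array([-0.078,  0.   ,  0.   ,  0.   ,  0.   ]), 'R': array([[ 0.024, -1.   ,  0.004],
       [-0.988, -0.024, -0.151],
       [ 0.151, -0.   , -0.989]]), 't': array([ -18.996,  580.726, 1220.103])} [ 389.866   -4.839 1293.923]
```

View pics/scene0.png

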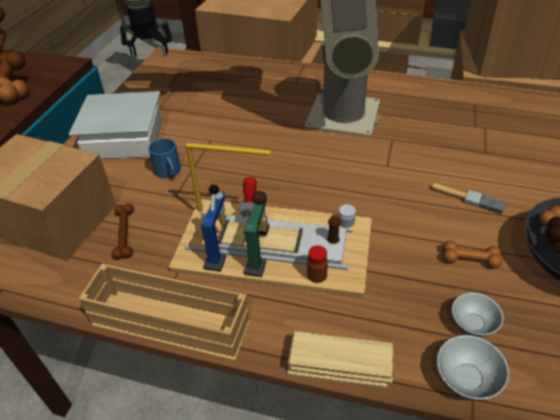

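View pics/top0.png

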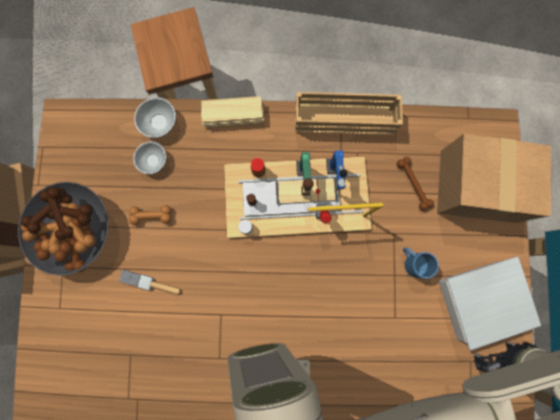

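Both views show the bed at about (225–370, 158–238) in "top". The knob is near (325,216) and the post near (251,200), with the blue punch at (340,165) and the green stamp at (307,175). I'll enlarge both.

Run:
```python
import cv2
a=cv2.imread("pics/top0.png")[145:245,215:390]; cv2.imwrite("pics/t1.png",cv2.resize(a,None,fx=4.5,fy=4.5,interpolation=cv2.INTER_CUBIC))
a=cv2.imread("pics/scene0.png")[135:295,165:380]; cv2.imwrite("pics/s1.png",cv2.resize(a,None,fx=3.7,fy=3.7,interpolation=cv2.INTER_CUBIC))
```

```text
(no output)
```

View pics/t1.png

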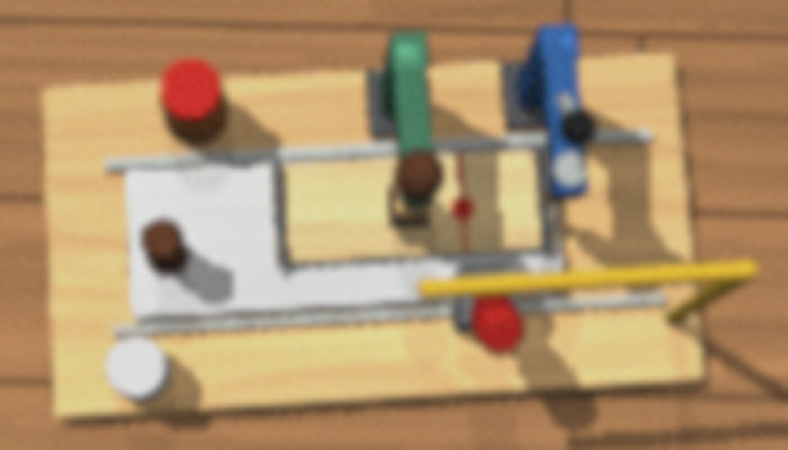

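View pics/s1.png

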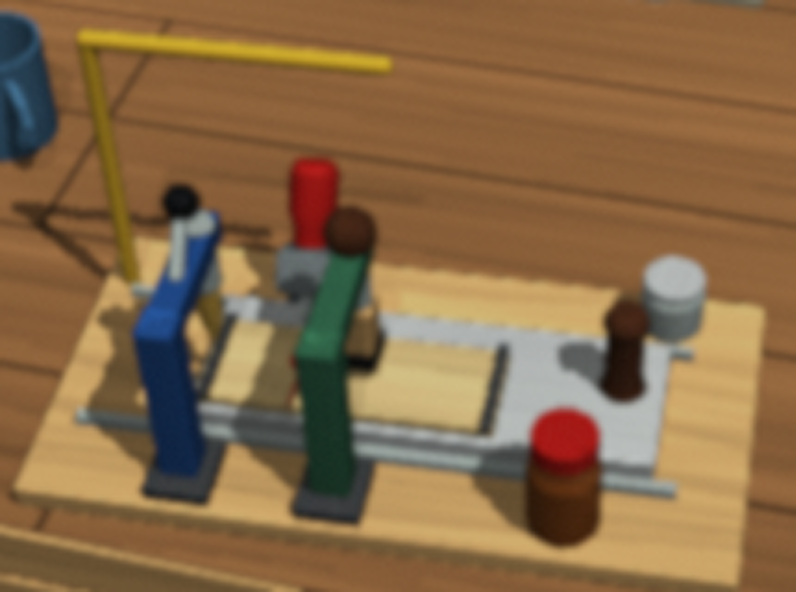

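```bash
cat > h.py <<'E'
import numpy as np,cv2
from bench import r,eyes
np.set_printoptions(precision=2,suppress=True)
def ray(n,p):
    c=eyes.get_calibration(n); q=cv2.undistortPoints(np.array([[p]],float),c["mtx"],c["D"])[0,0]
    return -c["R"].T@c["t"], c["R"].T@np.array([*q,1])
def atz(n,p,z):
    o,d=ray(n,p); return o+d*(z-o[2])/d[2]
def tri(p,q):
    o,d=ray("top",p);u,e=ray("scene",q)
    s=np.linalg.lstsq(np.c_[d,-e],u-o,rcond=None)[0]; a=o+s[0]*d;b=u+s[1]*e
    return (a+b)/2,np.linalg.norm(a-b)
def proj(n,X):
    c=eyes.get_calibration(n); return cv2.projectPoints(np.array(X,float).reshape(-1,3),cv2.Rodrigues(c["R"])[0],c["t"],c["mtx"],c["D"])[0][:,0]
T=lambda x,y:(x/4.5+215-.4,y/4.5+145-.4)
S=lambda x,y:(x/3.7+165-.35,y/3.7+135-.35)
E
python3 - <<'E'
from h import *
C=np.array([atz("top",T(*p),20) for p in[(42,88),(675,55),(703,380),(57,418)]])
C2=np.array([atz("scene",S(*p),20) for p in[(740,583),(17,492),(137,238),(765,307)]])
print(C,C2)
# bed frame: y axis to +y(left)
for c in(C,C2):
    m=c.mean(0); yv=(c[0]-c[1]+c[3]-c[2]); yv/=np.linalg.norm(yv); xv=np.array([yv[1],-yv[0],0])
    print("mid",m,"yaw",np.degrees(np.arctan2(-yv[0],yv[1])),np.linalg.norm(c[0]-c[1]),np.linalg.norm(c[0]-c[3]))
c=(C+C2)/2;m=c.mean(0); yv=(c[0]-c[1]+c[3]-c[2]); yv/=np.linalg.norm(yv); xv=np.array([yv[1],-yv[0],0])
O=m+25*-yv+7.5*xv;O[2]=0
B=lambda X:np.array([(X-O)@xv,(X-O)@yv,X[2]])
print("O",O)
def show(k,X): print(k,X,"bed",B(X))
show("spot t",atz("top",T(463,208),49))
show("post t",atz("top",T(162,238),104)); show("post s",atz("scene",S(628,313),104))
print(tri(T(498,322),S(314,167)))
show("knobtop",tri(T(498,322),S(314,167))[0])
show("punch arm end t",atz("top",T(569,190),162));show("arm root",atz("top",T(557,30),162))
show("tip s",atz("scene",S(215,345),60))
show("stamp arm end",atz("top",T(418,170),162));show("root",atz("top",T(407,38),162))
show("bar left end",atz("top",T(422,288),236)); show("bar right",atz("top",T(755,268),236))
E
```

```text
[[ 728.56  182.85   20.  ]
 [ 765.67 -285.38   20.  ]
 [ 523.78 -303.23   20.  ]
 [ 485.52  161.07   20.  ]] [[ 729.32  187.26   20.  ]
 [ 769.93 -276.44   20.  ]
 [ 524.11 -291.56   20.  ]
 [ 487.08  167.21   20.  ]]
mid [625.88 -61.17  20.  ] yaw 4.621621835558683 469.7030492457672 244.01490116318618
mid [627.61 -53.38  20.  ] yaw 4.810717374170862 465.47880104102865 243.07444921762428
O [636.28 -81.57   0.  ]
spot t [ 639.99 -125.59   49.  ] bed [  0.09 -44.17  49.  ]
post t [603.2   84.01 104.  ] bed [-19.35 167.74 104.  ]
post s [598.98  87.98 104.  ] bed [-23.23 172.05 104.  ]
(array([ 546.18, -139.2 ,  137.62]), np.float64(3.010098845648453))
knobtop [ 546.18 -139.2   137.62] bed [-94.53 -50.02 137.62]
punch arm end t [ 630.95 -183.6   162.  ] bed [ -13.69 -101.24  162.  ]
arm root [ 738.65 -175.9   162.  ] bed [  94.27 -102.42  162.  ]
tip s [ 649.54 -179.2    60.  ] bed [  5.19 -98.38  60.  ]
stamp arm end [641.74 -85.12 162.  ] bed [  5.15  -3.99 162.  ]
root [730.48 -76.83 162.  ] bed [ 94.28  -3.02 162.  ]
bar left end [552.79 -83.19 236.  ] bed [-83.34   5.25 236.  ]
bar right [ 569.92 -285.18  236.  ] bed [ -82.87 -197.46  236.  ]
```

```bash
cat >> h.py <<'E'
from scipy.spatial.transform import Rotation as Ro
a=np.radians(4.7); xv=np.array([np.cos(a),np.sin(a),0]); yv=np.array([-np.sin(a),np.cos(a),0]); zv=np.array([0,0,1.])
def tool(tilt):
    t=np.radians(tilt); z=np.sin(t)*xv-np.cos(t)*zv; y=-yv; return np.c_[np.cross(y,z),y,z]
def cur():
    s=r.sense(); return s["tool_pos"],Ro.from_euler("xyz",s["tcp_rot"],degrees=True).as_matrix(),s
def plan(p,R):
    "turn first (rotvec, rad), then shift in the turned tool axes (m)"
    P,Q,s=cur(); print("turn",Ro.from_matrix(Q.T@R).as_rotvec().round(4),"shift after",(R.T@(p-P)/1000).round(4),"shift now-axes",(Q.T@(p-P)/1000).round(4))
E
python3 - <<'E'
from h import *
G=np.array([556.6,-138.3,119.4]); ax=-.5*xv+.866*zv
pre=G+101*ax; print(pre)
plan(pre-40*xv+15*zv,tool(0))
print("top-only knob",[atz("top",T(498,322),z) for z in(134,138)])
E
```

```text
[ 506.27 -142.44  206.87]
turn [-0.    0.    0.23] shift after [ 0.32 -0.4   0.01] shift now-axes [ 0.4  -0.32  0.01]
top-only knob [array([ 547.08, -141.09,  134.  ]), array([ 546.53, -140.62,  138.  ])]
```

play_rows(
  deltas=[
    [[0,0,0],[0,0,0.115],0],
    [[0,0,0],[0,0,0.115],0],
    [[0.032,-0.04,0],[0,0,0],0],
    [[0.032,-0.04,0],[0,0,0],0],
    [[0.032,-0.04,0],[0,0,0],0],
    [[0.032,-0.04,0],[0,0,0],0],
    [[0.032,-0.04,0],[0,0,0],0],
    [[0.032,-0.04,0],[0,0,0],0],
  ],
  force=60,
)

```text
time: 1.1
tool_pos: [358.7, -310.9, 226.4]
tcp_rot: [-179.5, 0.1, 3.7]
ft_force: [1.2, -0.2, 1.3]
finger_gap: 85.3
```

play_rows(
  deltas=[
    [[0.03,-0.04,0],[0,0,0],0],
    [[0.03,-0.04,0],[0,0,0],0],
    [[0.03,-0.03,0],[0,0,0],0],
    [[0,0,0],[0,0.15,0],0.2],
    [[0,0,0],[0,0.15,0],0.2],
    [[0,0,0],[0,0.15,0],0.2],
    [[0,0,0],[0,0.07,0],0.2],
    [[0,0,0],[0,0,0],0.2],
  ],
)

```text
time: 2.1
tool_pos: [445.1, -183.7, 220.8]
tcp_rot: [-179.0, -30.0, 3.9]
ft_force: [0.8, 0.9, -0.4]
finger_gap: 68.2
```

Run:
```python
from h import *
G=np.array([556.6,-138.3,119.4]); ax=-.5*xv+.866*zv
P,Q,s=cur();print(P,s["tcp_rot"],s["joint_pos"],s["ft_force"],s["finger_gap"])
plan(G+101*ax,tool(30))
im=eyes.snapshot("top");cv2.imwrite("pics/t2.png",im[:,:,::-1]);im=eyes.snapshot("scene");cv2.imwrite("pics/s2.png",im[:,:,::-1])
print(proj("top",[P,G,G+21*ax]),proj("scene",[P,G,G+21*ax]))
a=cv2.imread("pics/t2.png")[150:290,260:400]; b=cv2.imread("pics/s2.png")[110:250,180:320]
cv2.imwrite("pics/c2.png",np.hstack([cv2.resize(i,(400,400),interpolation=cv2.INTER_CUBIC) for i in(a,b)]))
```

```text
[ 445.1  -183.69  220.78] [-179.02  -30.04    3.86] [-46.39 -37.3  128.71  24.77  70.85  34.94] [ 0.83  0.91 -0.35] 68.2378421061265
turn [-0.01 -0.   -0.01] shift after [ 0.05 -0.04  0.04] shift now-axes [ 0.05 -0.04  0.04]
[[344.45 249.6 ]
 [323.78 213.63]
 [324.76 216.3 ]] [[242.24 126.76]
 [248.49 188.  ]
 [248.93 179.73]]
```

View pics/c2.png

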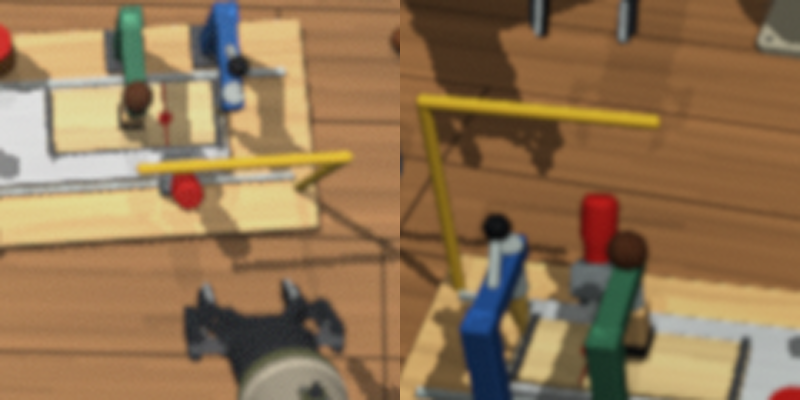

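```bash
sed -i 's/precision=2/precision=4/' h.py
python3 - <<'E'
from h import *
G=np.array([556.6,-138.3,119.4]); ax=-.5*xv+.866*zv
plan(G+82*ax,tool(30));plan(G+41*ax,tool(30))
print("scene knob top",atz("scene",S(314,167),137.6))
E
```

```text
turn [-0.0099 -0.     -0.0112] shift after [ 0.0476 -0.0362  0.0636] shift now-axes [ 0.0472 -0.0361  0.064 ]
turn [-0.0099 -0.     -0.0112] shift after [ 0.0476 -0.0362  0.1046] shift now-axes [ 0.0472 -0.0357  0.105 ]
scene knob top [ 546.0227 -137.6717  137.6   ]
```

play_rows(
  deltas=[
    [[0.016,-0.012,0.01],[-0.01,0,-0.011],0.2],
    [[0.016,-0.012,0.01],[0,0,0],0.2],
    [[0.016,-0.012,0.01],[0,0,0],0.2],
    [[0,0,0.03],[0,0,0],0.2],
    [[0,0,0.03],[0,0,0],0.2],
    [[0,0,0.012],[0,0,0],0.2],
    [[0,0,0],[0,0,0],0.2],
  ],
)

```text
time: 3.08
tool_pos: [542.6, -137.9, 159.6]
tcp_rot: [179.7, -29.7, 5.2]
ft_force: [0.1, 0.0, 0.2]
finger_gap: 68.4
```

Run:
```python
from h import *
G=np.array([556.6,-138.3,119.4]); ax=-.5*xv+.866*zv
P,Q,s=cur();print(P,s["tcp_rot"],s["joint_pos"],s["ft_force"],s["finger_gap"])
plan(G+41*ax,tool(30)); plan(G-19*ax,tool(30))
im=eyes.snapshot("top");cv2.imwrite("pics/t3.png",im[:,:,::-1]);im=eyes.snapshot("scene");cv2.imwrite("pics/s3.png",im[:,:,::-1])
print(proj("top",[P,G+21*ax]),proj("scene",[P,G+21*ax]))
a=cv2.imread("pics/t3.png")[170:250,285:365]; b=cv2.imread("pics/s3.png")[130:210,210:290]
cv2.imwrite("pics/c3.png",np.hstack([cv2.resize(i,(400,400),interpolation=cv2.INTER_CUBIC) for i in(a,b)]))
```

```text
[ 542.6481 -137.9287  159.6165] [179.7283 -29.6755   5.2101] [-30.3003 -21.4691 124.5252  20.6021  53.7336  45.7077] [0.098  0.0229 0.1733] 68.41019245986428
turn [0.0003 0.0056 0.0077] shift after [-0.0081  0.0015  0.0008] shift now-axes [-0.0081  0.0015  0.0008]
turn [0.0003 0.0056 0.0077] shift after [-0.0081  0.0015  0.0608] shift now-axes [-0.0078  0.0014  0.0608]
[[325.2116 216.4814]
 [324.7554 216.2961]] [[249.1818 172.078 ]
 [248.9308 179.7276]]
```

View pics/c3.png

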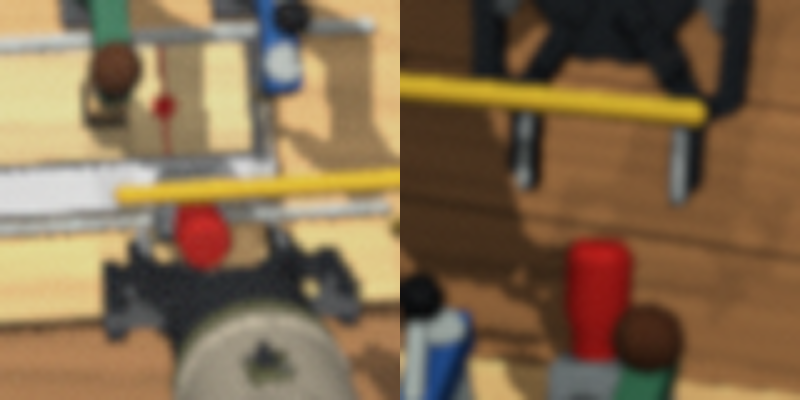

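play_rows(
  deltas=[
    [[-0.008,0.0005,0],[0,0.005,0.008],0.2],
    [[0,0,0],[0,0,0],0.2],
    [[0,0,0.02],[0,0,0],0.2],
    [[0,0,0.02],[0,0,0],0.2],
    [[0,0,0.015],[0,0,0],0.2],
    [[0,0,0.005],[0,0,0],0.2],
    [[0,0,0],[0,0,0],0.2],
  ],
)

```text
time: 4.05
tool_pos: [567.5, -141.1, 110.2]
tcp_rot: [179.5, -30.6, 4.6]
ft_force: [-0.5, -1.0, 0.4]
finger_gap: 68.1
```

Run:
```python
from h import *
G=np.array([556.6,-138.3,119.4]); ax=-.5*xv+.866*zv
P,Q,s=cur();print(P,s["tcp_rot"],s["ft_force"],s["finger_gap"])
plan(G-19*ax,tool(30))
im=eyes.snapshot("top");cv2.imwrite("pics/t4.png",im[:,:,::-1]);im=eyes.snapshot("scene");cv2.imwrite("pics/s4.png",im[:,:,::-1])
a=cv2.imread("pics/t4.png")[170:250,285:365]; b=cv2.imread("pics/s4.png")[130:210,210:290]
cv2.imwrite("pics/c4.png",np.hstack([cv2.resize(i,(400,400),interpolation=cv2.INTER_CUBIC) for i in(a,b)]))
```

```text
[ 567.5079 -141.1473  110.234 ] [179.5445 -30.5747   4.5899] [-0.5205 -1.0112  0.4091] 68.11507806723941
turn [ 0.0089 -0.01   -0.0017] shift after [-0.0046 -0.0037  0.0057] shift now-axes [-0.0047 -0.0038  0.0057]
```

View pics/c4.png

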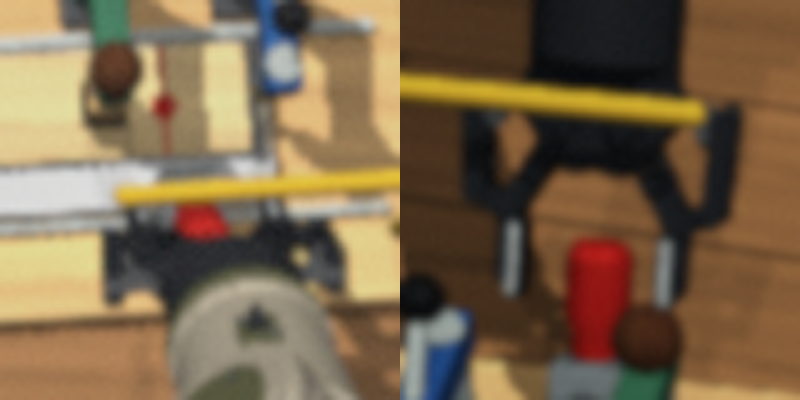

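play_rows(
  deltas=[
    [[-0.005,-0.004,0.006],[0.009,-0.01,0],0.2],
    [[0,0,0],[0,0,0],0.2],
    [[0,0,0],[0,0,0],0.2],
  ],
)

```text
time: 4.53
tool_pos: [566.4, -137.6, 103.9]
tcp_rot: [180.0, -30.1, 4.6]
ft_force: [-1.0, 0.4, 0.4]
finger_gap: 68.2
```

play_rows(
  deltas=[
    [[0,0,0],[0,0,0],0.9],
    [[0,0,0],[0,0,0],0.9],
    [[0,0,0],[0,0,0],0.9],
    [[0,0,0],[0,0,0],0.9],
    [[0,0,0],[0,0,0],0.9],
  ],
  force=60,
)

```text
time: 5.15
tool_pos: [566.4, -140.2, 104.7]
tcp_rot: [179.8, -30.1, 4.6]
ft_force: [-0.9, -0.8, 0.1]
finger_gap: 32.4
```

play_rows(
  deltas=[
    [[0,0,-0.006],[0,0,0],0.9],
    [[0,0,-0.006],[0,0,0],0.9],
    [[0,0,-0.006],[0,0,0],0.9],
    [[0,0,-0.006],[0,0,0],0.9],
    [[0,0,0],[0,0,0],0.9],
  ],
)

```text
time: 5.78
tool_pos: [554.2, -141.2, 125.9]
tcp_rot: [179.7, -30.2, 4.6]
ft_force: [-4.2, -1.0, 3.5]
finger_gap: 32.0
```

play_rows(
  deltas=[
    [[0,0,-0.004],[0,0,0],0.9],
    [[0,0,-0.003],[0,0,0],0.9],
    [[0,0,-0.002],[0,0,0],0.9],
    [[0,0,0],[0,0,0],0.9],
  ],
)

```text
time: 6.28
tool_pos: [551.0, -141.5, 131.6]
tcp_rot: [179.7, -30.4, 4.4]
ft_force: [-2.8, -2.3, 6.3]
finger_gap: 32.0
```

Run:
```python
from h import *
P,Q,s=cur();print(P,s["ft_force"],Q.T@s["ft_force"],s["finger_gap"], "pulled",(P-np.array([566.4,-140.2,104.7]))@(-Q[:,2]))
im=eyes.snapshot("top");cv2.imwrite("pics/t5.png",im[:,:,::-1]);im=eyes.snapshot("scene");cv2.imwrite("pics/s5.png",im[:,:,::-1])
```

```text
[ 550.9832 -141.501   131.6063] [-2.8078 -2.2738  6.3237] [ 0.6329  2.0851 -6.9494] 31.958142318027917 pulled 31.035124199423354
```

play_rows(
  deltas=[
    [[0,0,-0.002],[0,0,0],0.9],
    [[0,0,-0.002],[0,0,0],0.9],
    [[0,0,0],[0,0,0],0.9],
  ],
)

```text
time: 6.75
tool_pos: [551.1, -141.5, 131.7]
tcp_rot: [179.7, -30.6, 4.2]
ft_force: [-5.3, -2.7, 6.3]
finger_gap: 31.8
```

play_rows(
  deltas=[
    [[0,0,0],[0,0,0],0.2],
    [[0,0,0],[0,0,0],0.2],
    [[0,0,0],[0,0,0],0.2],
    [[0,0,-0.02],[0,0,0],0.2],
    [[0,0,-0.04],[0,0,0],0.2],
    [[0,0,-0.04],[0,0,0],0.2],
    [[-0.04,0,-0.02],[0,0,0],0.2],
    [[0,0,0],[0,0,0],0.2],
  ],
)

```text
time: 7.75
tool_pos: [452.6, -147.4, 218.0]
tcp_rot: [179.6, -30.6, 4.4]
ft_force: [-0.2, -0.8, 0.1]
finger_gap: 68.4
```

Run:
```python
from h import *
P,Q,s=cur();print(P,s["ft_force"],s["finger_gap"],s["joint_pos"])
im=eyes.snapshot("top");cv2.imwrite("pics/t6.png",im[:,:,::-1]);im=eyes.snapshot("scene");cv2.imwrite("pics/s6.png",im[:,:,::-1])
# red blobs
for n in("top0","scene0","t6","s6"):
    im=cv2.imread(f"pics/{n}.png"); h=cv2.cvtColor(im,cv2.COLOR_BGR2HSV)
    m=(((h[...,0]<6)|(h[...,0]>174))&(h[...,1]>170)&(h[...,2]>80)).astype(np.uint8)
    k,_,st,ce=cv2.connectedComponentsWithStats(m)
    print(n,[(st[i].tolist(),ce[i].round(1).tolist()) for i in range(1,k) if st[i,4]>4 and 200<ce[i][0]<400 and 140<ce[i][1]<300])
a=cv2.imread("pics/t6.png")[150:240,225:385]; b=cv2.imread("pics/s6.png")[140:250,190:350]
cv2.imwrite("pics/c6.png",np.vstack([cv2.resize(a,(532,300),interpolation=cv2.INTER_CUBIC),cv2.resize(b[:90],(532,300),interpolation=cv2.INTER_CUBIC)]))
```

```text
[ 452.5968 -147.3993  217.9728] [-0.2027 -0.822   0.0539] 68.43512192688647 [-40.2373 -41.9842 131.8771  22.2661  68.5314  41.2129]
top0 [([251, 158, 13, 14, 144], [257.0, 164.7]), ([316, 190, 3, 3, 7], [317.3, 191.0]), ([320, 211, 11, 12, 95], [325.2, 216.4])]
scene0 [([244, 178, 12, 24, 245], [249.2, 188.5]), ([309, 246, 17, 18, 235], [317.5, 254.2])]
t6 [([251, 158, 13, 14, 146], [257.0, 164.7]), ([316, 190, 3, 3, 7], [317.3, 191.0]), ([321, 214, 11, 13, 101], [326.4, 219.9])]
s6 [([244, 166, 13, 24, 253], [249.6, 177.0]), ([309, 246, 17, 18, 236], [317.5, 254.2])]
```

View pics/c6.png

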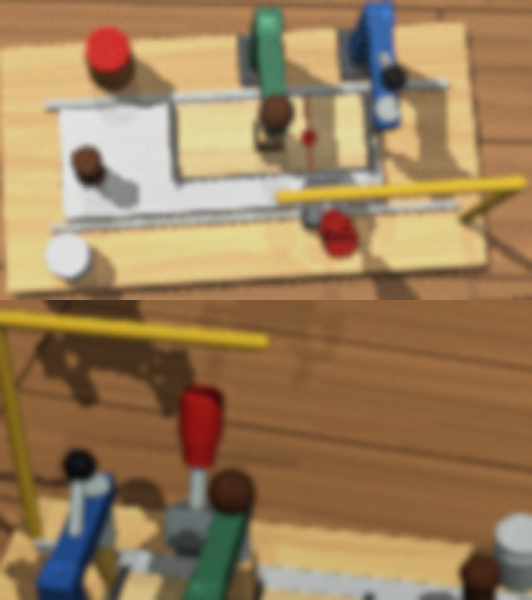

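play_rows(
  deltas=[
    [[0,0,0],[0,-0.15,0],0.2],
    [[0,0,0],[0,-0.15,0],0.2],
    [[0,0,0],[0,-0.15,0],0.2],
    [[0,0,0],[0,-0.084,0],0.1],
    [[0,-0.05,0],[0,0,0],0.1],
    [[0,-0.05,0],[0,0,0],0.1],
    [[0,-0.05,0],[0,0,0],0.1],
    [[0,-0.05,0],[0,0,0],0.1],
  ],
)

```text
time: 8.85
tool_pos: [446.4, 58.0, 210.1]
tcp_rot: [179.6, 1.3, 4.1]
ft_force: [0.9, 0.2, 0.2]
finger_gap: 76.7
```

Run:
```python
from h import *
print(cur()[2]["joint_pos"],cur()[0]); plan(np.array([602,86.5,150]),tool(0))
print("tin",atz("top",T(137,368),65),"jar",atz("top",T(191,90),105))
```

```text
[  1.2629 -14.4531 108.5238  -0.4811  87.1839  87.1666] [446.3526  57.9925 210.0908]
turn [ 0.0072  0.0223 -0.01  ] shift after [ 0.1575 -0.0157  0.0601] shift now-axes [ 0.1586 -0.0177  0.0564]
tin [518.225  101.1091  65.    ] jar [706.8805  67.6402 105.    ]
```

play_rows(
  deltas=[
    [[0.04,-0.004,0],[0.007,0.022,-0.01],0.1],
    [[0.04,-0.004,0],[0,0,0],0.1],
    [[0.04,-0.004,0.01],[0,0,0],0.1],
    [[0.035,-0.004,0.02],[0,0,0],0.1],
    [[0,0,0.02],[0,0,0],0.1],
    [[0,0,0],[0,0,0],0.1],
  ],
)

```text
time: 9.6
tool_pos: [606.3, 99.2, 150.1]
tcp_rot: [-179.9, 0.3, 5.5]
ft_force: [-0.1, 0.0, 0.4]
finger_gap: 76.5
```

Run:
```python
from h import *
P,Q,s=cur();print(P,s["tcp_rot"]); plan(np.array([602,86.5,54]),tool(0))
im=eyes.snapshot("top");cv2.imwrite("pics/t7.png",im[:,:,::-1]);im=eyes.snapshot("scene");cv2.imwrite("pics/s7.png",im[:,:,::-1])
a=cv2.imread("pics/t7.png")[160:240,220:300]; b=cv2.imread("pics/s7.png")[170:250,295:375]
cv2.imwrite("pics/c7.png",np.hstack([cv2.resize(i,(400,400),interpolation=cv2.INTER_CUBIC) for i in(a,b)]))
```

```text
[606.288   99.2408 150.0525] [-179.9131    0.2537    5.5114]
turn [-0.0015  0.0044  0.0142] shift after [-0.0053  0.0123  0.0961] shift now-axes [-0.0051  0.0124  0.0961]
```

View pics/c7.png

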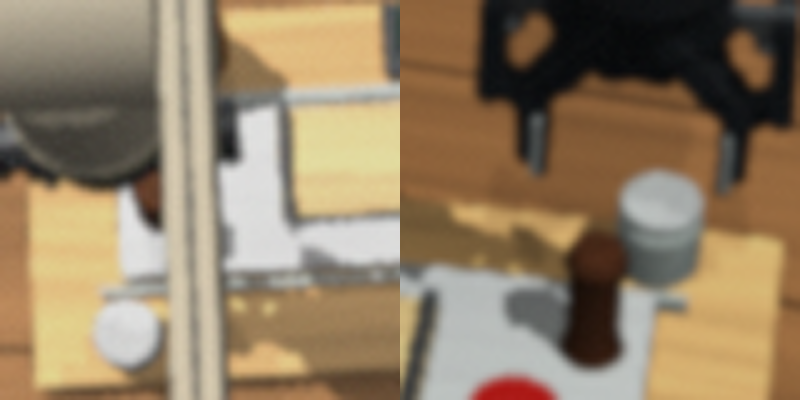

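play_rows(
  deltas=[
    [[-0.005,0.0135,0],[0,0.004,0.014],0.1],
    [[0,0,0],[0,0,0],0.1],
    [[0,0,0.025],[0,0,0],0.1],
    [[0,0,0.025],[0,0,0],0.1],
    [[0,0,0.025],[0,0,0],0.1],
    [[0,0,0.015],[0,0,0],0.1],
    [[0,0,0],[0,0,0],0.1],
  ],
)

```text
time: 10.58
tool_pos: [607.5, 82.3, 70.4]
tcp_rot: [-179.9, -1.1, 4.4]
ft_force: [-0.6, 0.2, 1.3]
finger_gap: 77.1
```

Run:
```python
from h import *
P,Q,s=cur();print(P,s["tcp_rot"],s["ft_force"]); plan(np.array([602,86.,54]),tool(0))
```

```text
[607.5352  82.3341  70.4169] [-179.9365   -1.0926    4.4274] [-0.5937  0.221   1.3097]
turn [-0.0011 -0.0191 -0.0047] shift after [-0.0052 -0.0041  0.0164] shift now-axes [-0.0055 -0.0041  0.0163]
```

play_rows(
  deltas=[
    [[-0.005,-0.004,0.012],[0,-0.019,-0.005],0.1],
    [[0,0,0.003],[0,0,0],0.1],
    [[0,0,0],[0,0,0],0.8],
    [[0,0,0],[0,0,0],0.8],
    [[0,0,0],[0,0,0],0.8],
    [[0,0,0],[0,0,0],0.9],
    [[0,0,0],[0,0,0],1],
    [[0,0,0],[0,0,0],1],
  ],
  force=40,
)

```text
time: 11.58
tool_pos: [604.4, 86.4, 58.1]
tcp_rot: [-179.9, -0.2, 4.7]
ft_force: [-0.2, 0.1, -0.2]
finger_gap: 26.4
```

Run:
```python
from h import *
P,Q,s=cur();print(P,s["tcp_rot"],s["ft_force"],s["finger_gap"])
im=eyes.snapshot("scene");cv2.imwrite("pics/s8.png",im[:,:,::-1])
```

```text
[604.3584  86.3724  58.0598] [-179.9442   -0.2155    4.7358] [-0.201   0.1156 -0.2056] 26.42761653808645
```

play_rows(
  deltas=[
    [[0,0.01,0],[0,0,0],1],
    [[0,0.01,0],[0,0,0],1],
    [[0,0.01,0],[0,0,0],1],
    [[0,0.01,0],[0,0,0],1],
    [[0,0.01,0],[0,0,0],1],
    [[0,0,0],[0,0,0],1],
  ],
)

```text
time: 12.38
tool_pos: [608.8, 32.4, 58.1]
tcp_rot: [-179.9, -0.2, 4.7]
ft_force: [0.1, -1.3, 0.1]
finger_gap: 26.4
```

Run:
```python
from h import *
P,Q,s=cur();print(P,s["tcp_rot"],s["ft_force"],s["finger_gap"],"moved",(P-np.array([604.4,86.4,58.1]))@yv)
im=eyes.snapshot("scene");cv2.imwrite("pics/s9.png",im[:,:,::-1]);im=eyes.snapshot("top");cv2.imwrite("pics/t9.png",im[:,:,::-1])
a=cv2.imread("pics/t9.png")[160:225,290:355]; b=cv2.imread("pics/s9.png")[185:250,195:260]
cv2.imwrite("pics/c9.png",np.hstack([cv2.resize(i,(390,390),interpolation=cv2.INTER_CUBIC) for i in(a,b)]))
```

```text
[608.7735  32.3535  58.0651] [-179.9426   -0.2146    4.6935] [ 0.0765 -1.3054  0.0756] 26.448438191267538 moved -54.22313513956229
```

View pics/c9.png

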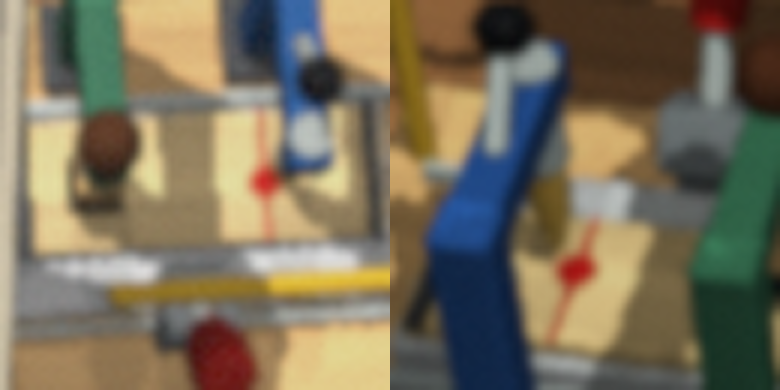

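Run:
```python
from h import *
t=lambda x,y:(x/6+290-.42,y/6+160-.42); s=lambda x,y:((x-390)/6+195-.42,y/6+185-.42)
S0=atz("scene",s(577,270),49);T0=atz("top",t(265,182),49)
print("spot",S0,T0)
for p in[(556,250),(552,248),(558,254)]:
    X=atz("scene",s(*p),60); print("tip-spot bed x,y",(X-S0)@xv,(X-S0)@yv)
for p in[(309,168),(296,20)]:
    X=atz("top",t(*p),162); print("arm-spot top",(X-T0)@xv,(X-T0)@yv)
# where would spot's vertical+11 appear when aligned: project image of point 11mm above spot
print(np.array(proj("scene",[S0+11*zv]))-np.array(proj("scene",[S0])))
b=cv2.imread("pics/s9.png")[205:240,205:240];a=cv2.imread("pics/t9.png")[160:200,315:355]
cv2.imwrite("pics/c10.png",np.hstack([cv2.resize(i,(400,400),interpolation=cv2.INTER_CUBIC) for i in(a,b)]))
```

```text
spot [ 643.4876 -174.819    49.    ] [ 644.2815 -177.8936   49.    ]
tip-spot bed x,y 0.38923973484930346 -7.635125031834483
tip-spot bed x,y -0.463911211685731 -9.582253310305784
tip-spot bed x,y 2.482348468761409 -6.198782819055683
arm-spot top -16.010661624784984 -4.508521661811853
arm-spot top 58.52062051590517 -4.336675606927621
[[-0.4751 -3.0961]]
```

View pics/c10.png

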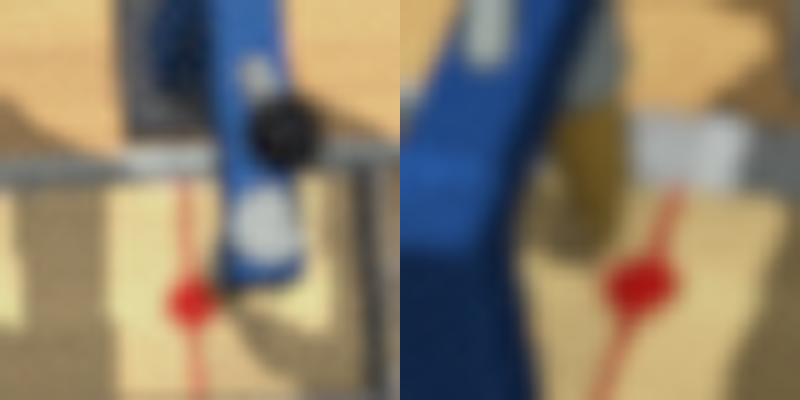

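Run:
```python
from h import *
im=cv2.imread("pics/s9.png"); h=cv2.cvtColor(im,cv2.COLOR_BGR2HSV)
print("scene rows BGR cols 216-230")
for y in range(213,232): print(y,' '.join('%d/%d/%d'%tuple(im[y,x][::-1]) for x in range(217,230)))
t=cv2.imread("pics/t9.png")
print("top blue-red, cols 333-348")
for y in (165,170,174,176,178,180,182,184,186,188,190): print(y,[int(t[y,x,0])-int(t[y,x,2]) for x in range(333,349)])
def red(im,box):
    y0,y1,x0,x1=box; c=im[y0:y1,x0:x1].astype(float); w=np.clip(c[...,2]-1.6*c[...,1]-20,0,None); w[w<30]=0
    Y,X=np.mgrid[y0:y1,x0:x1]; return (w*X).sum()/w.sum(),(w*Y).sum()/w.sum()
print(red(im,(226,235,220,233)),red(t,(186,195,328,340)))
```

```text
scene rows BGR cols 216-230
213 17/35/64 28/41/60 54/61/68 79/83/80 91/92/83 98/96/81 112/101/75 146/122/83 183/150/101 198/163/109 200/164/111 201/165/110 201/164/107
214 19/34/60 36/42/55 60/59/56 81/76/62 92/84/62 101/89/57 111/95/58 136/115/78 166/143/109 181/159/126 183/161/128 185/161/126 186/159/120
215 25/36/55 47/46/46 73/63/43 88/73/41 98/81/42 107/87/41 111/91/48 120/105/76 143/134/116 163/157/144 168/162/150 169/161/149 170/161/145
216 33/38/51 58/51/40 81/66/33 95/75/33 104/82/34 109/87/37 109/89/44 115/102/74 136/132/120 158/158/154 165/166/164 166/168/165 166/168/164
217 44/46/53 67/57/40 83/67/30 96/76/31 104/82/34 109/86/36 109/89/42 116/102/73 137/134/122 159/162/158 168/171/170 167/171/170 167/171/169
218 61/62/64 78/68/49 85/70/34 94/75/31 101/80/33 107/85/36 109/88/42 117/103/71 137/133/119 160/162/158 168/172/171 168/172/170 169/172/171
219 86/83/76 96/85/61 89/73/38 90/72/30 98/79/32 104/83/34 106/86/39 115/99/66 133/128/112 154/156/151 164/167/165 167/170/168 169/170/169
220 107/97/78 115/100/69 99/82/46 90/72/32 96/76/31 102/81/33 106/86/39 115/99/63 134/126/
[... 1896 characters left out ...]
33, 19, 3, -9, -13, -10, -7]
178 [-57, -54, -45, -25, 31, 85, 82, 62, 44, 37, 34, -7, -46, -61, -55, -46]
180 [-97, -89, -79, -61, -5, 32, 19, 5, 3, 2, 3, -14, -47, -63, -63, -56]
182 [-99, -87, -80, -62, -13, 13, 5, 2, 0, 2, 0, -11, -41, -64, -61, -53]
184 [-101, -93, -70, -38, 6, 19, 11, 4, 2, 2, 4, 2, -27, -59, -61, -54]
186 [-103, -96, -66, -22, 24, 58, 66, 55, 45, 39, 40, 32, -15, -63, -72, -61]
188 [-131, -132, -96, -45, -3, 18, 17, 8, 2, -3, -13, -35, -56, -68, -72, -62]
190 [-159, -155, -134, -100, -65, -49, -55, -63, -66, -65, -70, -70, -69, -71, -72, -62]
(np.float64(225.6031260618417), np.float64(229.59004417261303)) (np.float64(333.79569599564155), np.float64(189.81231272132936))
```

play_rows(
  deltas=[
    [[0,0.006,0],[0,0,0],1],
    [[0,0,0],[0,0,0],1],
    [[0,0,0],[0,0,0],1],
  ],
)

```text
time: 12.85
tool_pos: [609.2, 27.3, 58.1]
tcp_rot: [-179.9, -0.2, 4.8]
ft_force: [-1.1, 0.2, -0.0]
finger_gap: 26.8
```

Run:
```python
from h import *
P,Q,s=cur();print(P,s["ft_force"],"moved",(P-np.array([604.4,86.4,58.1]))@yv)
def avg(n): return np.mean([eyes.snapshot(n).astype(float) for _ in range(6)],0)[:,:,::-1]
im=avg("scene");t=avg("top"); cv2.imwrite("pics/s11.png",im);cv2.imwrite("pics/t11.png",t)
im=im.round().astype(int)
for y in range(216,234): print(y,' '.join('%d/%d/%d'%tuple(im[y,x][::-1]) for x in range(216,229)))
a=t[160:200,312:352]; b=im[205:238,205:238].astype(float)
cv2.imwrite("pics/c11.png",np.hstack([cv2.resize(i,(400,400),interpolation=cv2.INTER_CUBIC) for i in(a,b)]))
```

```text
[609.1841  27.3031  58.0698] [-1.0646  0.2335 -0.0441] moved -59.290194187135874
216 18/34/61 34/39/52 58/51/40 81/66/33 96/76/33 104/82/34 109/86/36 109/89/44 115/102/74 136/133/122 158/159/155 165/167/164 165/167/164
217 23/36/59 44/46/54 67/58/40 84/68/32 96/76/32 105/83/35 108/86/36 109/88/42 116/103/73 138/134/122 160/162/158 167/171/169 167/171/170
218 37/47/65 62/62/64 78/68/50 84/68/33 93/74/30 102/81/34 107/85/35 109/88/41 116/102/70 137/133/119 159/161/158 168/171/169 168/173/171
219 56/61/71 86/83/76 96/85/62 89/74/39 91/72/31 99/79/32 104/83/34 107/87/40 114/99/66 134/128/112 156/155/150 166/166/164 168/170/168
220 71/70/69 106/97/78 115/100/69 98/82/46 90/72/32 96/76/32 102/81/34 106/86/40 116/100/64 134/122/102 153/141/132 165/152/146 171/166/158
221 80/74/62 110/97/70 118/102/66 103/86/50 90/72/34 92/73/30 100/79/33 106/87/40 123/103/62 144/122/90 158/127/105 167/136/117 177/161/137
222 87/78/59 106/92/62 108/93/60 98/82/49 87/70/35 89/71/30 97/77/32 108/88/42 132/108/64 156/123/82 165/118/84 171/127/93 183/156/115
223 95/83/60 106/92/61 102/88/58 93/79/49 86/71/39 88/
[... 946 characters left out ...]
65/114 199/175/120 196/167/113 183/138/92 163/84/56 153/39/29 152/25/21 155/28/23 163/46/33 178/87/59 195/143/96 208/182/125
231 131/118/91 180/158/110 195/171/117 194/168/114 187/149/100 172/109/73 160/66/46 156/49/35 160/64/44 173/90/61 189/128/86 202/165/112 210/188/129
232 121/109/85 175/153/106 192/168/115 192/168/114 189/158/108 181/133/90 170/98/66 166/90/61 174/115/77 189/142/96 202/163/111 209/181/124 211/189/131
233 115/102/82 170/149/104 190/166/114 192/168/115 190/162/110 182/141/95 173/113/76 175/121/82 188/152/103 202/172/118 209/182/125 211/186/128 211/187/129[ WARN:0@20.611] global loadsave.cpp:1063 imwrite_ Unsupported depth image for selected encoder is fallbacked to CV_8U.
```

View pics/c11.png

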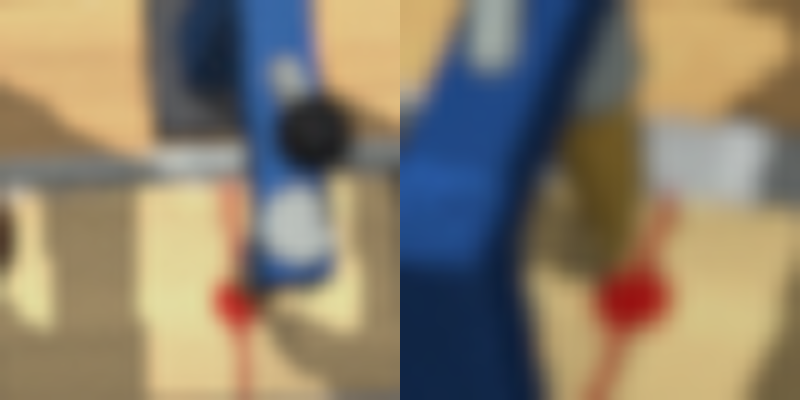

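Run:
```python
from h import *
t=cv2.imread("pics/t11.png").astype(float)
sp=atz("top",(335.25,189.8),49)
def half(v,x0):  # last downward crossing
    lo,hi=v[-1],v[0]; m=(lo+hi)/2
    i=[k for k in range(len(v)-1) if v[k]>=m>v[k+1]][0]; return x0+i+(v[i]-m)/(v[i]-v[i+1])
c=t[185:195,330:341]; w=np.clip(c[...,2]-1.8*c[...,1]-10,0,None); print("spot rows",[(185+i,round(float((w[i]*np.arange(330,341)).sum()/max(w[i].sum(),1)),2),round(float(w[i].sum()))) for i in range(10)])
d=t[...,0]-t[...,2]
for y in range(156,189,2):
    e=d[y,341:348]; l=d[y,332:340][::-1]
    try:
        R=half(d[y,342:348],342); X=atz("top",(R,y),162)
        print(y,"R",round(R,2),"centre bed y rel spot",round((X-sp)@yv+11,2), d[y,333:348].astype(int).tolist())
    except Exception as ex: print(y,ex)
print(sp)
```

```text
spot rows [(185, 0.0, 0), (186, 0.0, 0), (187, 0.0, 0), (188, 0.0, 0), (189, 334.74, 85), (190, 335.01, 173), (191, 335.41, 103), (192, 0.0, 0), (193, 0.0, 0), (194, 0.0, 0)]
156 R 343.33 centre bed y rel spot -3.38 [24, 62, 86, 103, 107, 106, 108, 110, 110, 89, 26, -50, -84, -87, -87]
158 R 342.97 centre bed y rel spot -1.78 [44, 54, 70, 92, 106, 108, 108, 108, 100, 57, -21, -80, -97, -96, -94]
160 R 342.9 centre bed y rel spot -1.05 [49, 48, 61, 86, 104, 109, 109, 109, 99, 52, -29, -88, -94, -94, -94]
162 R 342.96 centre bed y rel spot -0.71 [42, 39, 53, 79, 101, 108, 109, 108, 102, 59, -20, -84, -95, -95, -93]
164 R 343.17 centre bed y rel spot -0.8 [34, 34, 49, 75, 100, 107, 102, 97, 99, 71, -1, -75, -97, -98, -98]
166 R 343.47 centre bed y rel spot -1.16 [28, 37, 46, 74, 94, 77, 38, 20, 32, 52, 12, -63, -98, -100, -98]
168 R 343.95 centre bed y rel spot -2.08 [22, 24, 40, 71, 90, 75, 32, 6, 6, 23, 20, -41, -85, -98, -99]
170 R 345.05 centre bed y rel spot -4.8 [4, 4, 23, 60, 90, 94, 61, 21, 3, 3, 4, -13, -33, -54, -71]
172 R 346.0 centre bed y rel spot -7.1 [-4, -5, 8, 44, 79, 8
[... 208 characters left out ...]
 49, 31, 20, 4, -9, -13, -9]
178 R 344.06 centre bed y rel spot 0.18 [-53, -64, -60, -29, 29, 83, 83, 62, 44, 38, 32, -6, -47, -60, -55]
180 R 344.44 centre bed y rel spot -0.42 [-84, -100, -98, -68, -5, 32, 19, 7, 3, 3, 1, -15, -47, -65, -61]
182 R 344.65 centre bed y rel spot -0.53 [-83, -95, -96, -68, -12, 13, 6, 1, 1, 1, 1, -11, -41, -64, -62]
184 R 345.08 centre bed y rel spot -1.28 [-77, -87, -84, -45, 6, 20, 11, 5, 3, 3, 3, 0, -27, -59, -62]
186 R 345.0 centre bed y rel spot -0.54 [-77, -84, -71, -28, 25, 60, 66, 56, 45, 37, 40, 33, -17, -62, -71]
188 R 344.07 centre bed y rel spot 2.69 [-96, -109, -89, -44, -2, 21, 18, 8, 3, 0, -14, -34, -55, -68, -71]
[ 644.7755 -182.739    49.    ]
```

play_rows(
  deltas=[
    [[0,0.0028,0],[0,0,0],1],
    [[0,0,0],[0,0,0],1],
    [[0,0,0],[0,0,0],1],
  ],
)

```text
time: 13.82
tool_pos: [609.4, 24.5, 58.0]
tcp_rot: [-179.9, -0.2, 4.8]
ft_force: [-0.3, 1.6, 0.4]
finger_gap: 26.6
```

```bash
cat > m.py <<'E'
from h import *
P,Q,s=cur();print(P,s["ft_force"],"moved",(P-np.array([604.4,86.4,58.1]))@yv)
im=np.mean([eyes.snapshot("scene").astype(float) for _ in range(5)],0)
c=im[228:231,216:230]; g=c[...,1].mean(0); w=np.clip(110-g,0,None); print("spot col rows228-230",(w*np.arange(216,230)).sum()/w.sum())
E
python3 m.py
python3 - <<'E'
from h import *
for n in("s9","s11"):
    g=cv2.imread(f"pics/{n}.png")[228:231,216:230,1].astype(float).mean(0); w=np.clip(110-g,0,None); print(n,(w*np.arange(216,230)).sum()/w.sum())
E
```

```text
[609.3691  24.498   58.0495] [-0.2782  1.6105  0.4203] moved -62.100981292469
spot col rows228-230 222.46212121212116
s9 225.53560371517023
s11 223.46968325791855
```

play_rows(
  deltas=[
    [[0,0,0],[0,0,0],0.1],
    [[0,0,0],[0,0,0],0.1],
    [[0,0,0],[0,0,0],0.1],
    [[0,0,0],[0,0,0],0.1],
    [[0,0,-0.03],[0,0,0],0.1],
    [[0,0,-0.05],[0,0,0],0.1],
    [[0,0,-0.05],[0,0,0],0.1],
    [[0,0,-0.03],[0,0,0],0.1],
  ],
)

```text
time: 15.08
tool_pos: [606.4, 24.3, 218.2]
tcp_rot: [-179.9, 0.2, 4.8]
ft_force: [0.7, 0.1, -0.1]
finger_gap: 76.8
```

```bash
python3 m.py
```

```text
[606.3599  24.2554 218.2262] [ 0.6862  0.0601 -0.1338] moved -62.09621346549502
spot col rows228-230 222.46101517530084
```

play_rows(
  deltas=[
    [[-0.05,0,0],[0,0,0],0.2],
    [[-0.05,0,0],[0,0,0],0.2],
    [[-0.055,0,0],[0,0,0],0.2],
    [[0,0.05,0],[0,0,0],0.2],
    [[0,0.055,0],[0,0,0],0.2],
    [[0,0.055,0],[0,0,0],0.2],
    [[0,0,0],[0,0.15,0],0.2],
    [[0,0,0],[0,0.15,0],0.2],
  ],
)

```text
time: 16.32
tool_pos: [449.9, -149.3, 190.9]
tcp_rot: [-179.0, -15.0, 4.7]
ft_force: [-0.9, 0.5, 0.9]
finger_gap: 68.2
```

play_rows(
  deltas=[
    [[0,0,0],[0,0.15,0],0.2],
    [[0,0,0],[0,0.074,0],0.2],
    [[0,0,0],[0,0,0],0.2],
  ],
)

```text
time: 16.7
tool_pos: [446.3, -148.5, 183.5]
tcp_rot: [-178.5, -27.8, 4.0]
ft_force: [0.6, 0.1, -0.1]
finger_gap: 68.6
```

Run:
```python
from h import *
ax=-.5*xv+.866*zv
P,Q,s=cur();print(P,s["tcp_rot"],s["ft_force"]); plan(np.array([551,-141,131.7])+60*ax,tool(30))
```

```text
[ 446.2884 -148.4693  183.5203] [-178.5184  -27.8415    4.0301] [ 0.5594  0.1284 -0.1161]
turn [-0.0202  0.0375 -0.0107] shift after [0.065  0.0011 0.0374] shift now-axes [0.0664 0.0012 0.0349]
```

play_rows(
  deltas=[
    [[0.022,0,0],[-0.02,0.037,-0.01],0.2],
    [[0.022,0,0],[0,0,0],0.2],
    [[0.021,0.001,0],[0,0,0],0.2],
    [[0,0,0.018],[0,0,0],0.2],
    [[0,0,0.017],[0,0,0],0.2],
    [[0,0,0],[0,0,0],0.2],
  ],
)

```text
time: 17.45
tool_pos: [522.3, -141.7, 180.1]
tcp_rot: [-179.7, -29.1, 4.6]
ft_force: [0.5, 0.3, -0.6]
finger_gap: 68.2
```

Run:
```python
from h import *
P,Q,s=cur();print(P,s["tcp_rot"],s["ft_force"]); plan(np.array([551,-140.5,131.7]),tool(30))
```

```text
[ 522.3213 -141.7033  180.0997] [-179.7372  -29.11      4.6027] [ 0.5328  0.2561 -0.5872]
turn [-0.0037  0.0155 -0.0015] shift after [0.0006 0.0012 0.0563] shift now-axes [0.0015 0.0014 0.0562]
```

play_rows(
  deltas=[
    [[0.0005,-0.001,0.018],[-0.004,0.015,0],0.2],
    [[0,0,0.018],[0,0,0],0.2],
    [[0,0,0.014],[0,0,0],0.2],
    [[0,0,0],[0,0,0],0.2],
    [[0,0,0],[0,0,0],0.2],
  ],
)

```text
time: 18.08
tool_pos: [548.5, -137.8, 137.3]
tcp_rot: [-180.0, -29.7, 4.7]
ft_force: [0.6, 0.1, -0.3]
finger_gap: 67.9
```

Run:
```python
from h import *
P,Q,s=cur();print(P,s["tcp_rot"],s["ft_force"]); plan(np.array([551,-140.5,131.7]),tool(30))
```

```text
[ 548.5263 -137.7921  137.295 ] [-179.9632  -29.7337    4.7456] [ 0.5556  0.0614 -0.2753]
turn [-0.001   0.0046  0.0007] shift after [-0.0009  0.0029  0.006 ] shift now-axes [-0.0008  0.0029  0.006 ]
```

play_rows(
  deltas=[
    [[-0.001,0.003,0.005],[0,0.005,0],0.2],
    [[0,0,0],[0,0,0],0.9],
    [[0,0,0],[0,0,0],0.9],
    [[0,0,0],[0,0,0],0.9],
    [[0,0,0],[0,0,0],0.9],
    [[0,0,0],[0,0,0],0.9],
  ],
  force=60,
)

```text
time: 18.82
tool_pos: [550.7, -141.4, 134.2]
tcp_rot: [180.0, -30.1, 4.8]
ft_force: [-0.3, 0.5, -0.7]
finger_gap: 32.0
```

play_rows(
  deltas=[
    [[0,0,0.007],[0,0,0],0.9],
    [[0,0,0.007],[0,0,0],0.9],
    [[0,0,0.007],[0,0,0],0.9],
    [[0,0,0.005],[0,0,0],0.9],
    [[0,0,0],[0,0,0],0.9],
  ],
)

```text
time: 19.45
tool_pos: [564.6, -140.3, 110.0]
tcp_rot: [179.9, -30.1, 4.8]
ft_force: [6.1, -1.8, -5.7]
finger_gap: 31.7
```

play_rows(
  deltas=[
    [[0,0,0.004],[0,0,0],0.9],
    [[0,0,0.003],[0,0,0],0.9],
    [[0,0,0.002],[0,0,0],0.9],
    [[0,0,0],[0,0,0],0.9],
  ],
)

```text
time: 19.95
tool_pos: [567.7, -140.1, 106.3]
tcp_rot: [179.9, -29.9, 5.1]
ft_force: [-8.2, 2.6, 2.4]
finger_gap: 31.7
```

play_rows(
  deltas=[
    [[0,0,0],[0,0,0],0.2],
    [[0,0,0],[0,0,0],0.2],
    [[0,0,0],[0,0,0],0.2],
    [[0,0,-0.02],[0,0,0],0.2],
    [[0,0,-0.04],[0,0,0],0.2],
    [[0,0,-0.04],[0,0,0],0.2],
    [[-0.04,0,-0.02],[0,0,0],0.2],
    [[-0.02,0,0],[0,0,0],0.2],
  ],
)

```text
time: 20.95
tool_pos: [454.9, -149.9, 183.5]
tcp_rot: [179.8, -29.9, 5.3]
ft_force: [0.3, 0.5, 0.3]
finger_gap: 68.4
```

```bash
python3 m.py
python3 - <<'E'
from h import *
import cv2
for n in("top","scene"): cv2.imwrite(f"pics/{n}12.png",eyes.snapshot(n)[:,:,::-1])
for n in("top0","top12","scene0","scene12"):
    im=cv2.imread(f"pics/{n}.png"); h=cv2.cvtColor(im,cv2.COLOR_BGR2HSV)
    m=(((h[...,0]<6)|(h[...,0]>174))&(h[...,1]>170)&(h[...,2]>80)).astype(np.uint8)
    k,_,st,ce=cv2.connectedComponentsWithStats(m)
    print(n,[(st[i].tolist(),ce[i].round(1).tolist()) for i in range(1,k) if st[i,4]>4 and 200<ce[i][0]<400 and 140<ce[i][1]<300])
# bystanders: image change around tin, jar, mug, bone
a=cv2.imread("pics/scene0.png").astype(int);b=cv2.imread("pics/scene12.png").astype(int)
for k,(x0,x1,y0,y1) in dict(tin=(337,357,204,222),jar=(305,331,244,283),mug=(148,182,138,180),boneL=(440,505,236,270),boneR=(112,135,200,262)).items(): print(k,np.abs(a-b)[y0:y1,x0:x1].mean())
E
```

```text
[ 454.8716 -149.948   183.528 ] [0.3013 0.5351 0.3116] moved -223.3011032657565
spot col rows228-230 222.38454906018282
top0 [([251, 158, 13, 14, 144], [257.0, 164.7]), ([316, 190, 3, 3, 7], [317.3, 191.0]), ([320, 211, 11, 12, 95], [325.2, 216.4])]
top12 [([251, 158, 13, 14, 144], [257.0, 164.7]), ([335, 190, 3, 2, 5], [336.2, 190.4]), ([320, 211, 11, 12, 94], [325.1, 216.5])]
scene0 [([244, 178, 12, 24, 245], [249.2, 188.5]), ([309, 246, 17, 18, 235], [317.5, 254.2])]
scene12 [([244, 177, 12, 25, 248], [249.1, 188.3]), ([221, 227, 4, 5, 14], [222.5, 229.0]), ([309, 246, 18, 18, 239], [317.6, 254.0])]
tin 3.460185185185185
jar 5.774819197896121
mug 1.4000933706816059
boneL 1.5767722473604826
boneR 1.4001870032725572
```

```bash
python3 -c "
from bench import r
print(r.sense()['time'],r.hand_in())"
```

```text
the job is handed in; nothing more can be done
21.3 None
```

I handed the job in at 21.3 s. The knob was pulled out, the carriage slid until the red spot was under the punch point, and the knob pushed back home to lock it.

- **Clamp:** The knob came out about 31 mm, and a picture confirmed it was fully out before I moved the carriage. After pushing it back, it sits within about 0.2 px (roughly 0.5 mm) of where it started in both cameras.
- **Carriage:** I slid it 62 mm by the post, towards the punch. The spot did not shift when I let go of the post, and moved less than 0.1 px (about 0.2 mm) when I locked the clamp.
- **Centring under the punch:** The two cameras disagree slightly. The scene camera puts the spot within about 0.5 mm of the target. The top camera, which works from the punch arm's centre line, says it went about 1.3 mm too far. I left it between the two, so the spot is probably 0–1.5 mm off centre along the slide.
- **Jar, tin, mug and bone:** All look unmoved. The jar's cap is in the same place in the top view and within 0.2 px in the scene view. The image differences around the jar and tin were a little higher (5.8 and 3.5, against about 1.5 for the mug and bone). I put that down to the carriage and shadows moving nearby, and did not check it further.
- **Forces:** The readings I took at the end of each move stayed below about 10 N, and the arm was clear of everything at hand-in.

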